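# Hold the top slat of a planter crate for nailing

## Task

Be my third hand for the crate: lift the long slat out of the rack and hold it on edge across the open top front of the crate, flat against both corner posts, its top flush with the post tops and its ends even with the crate's sides, so that I can nail it. Press it against the posts with a steady push of about 10 N (the weight of a kilo), without bumping the crate hard or disturbing anything else, and finish while still gripping the slat and pressing it there: do not let go.

Things in the scene. Friction and masses are not known exactly. Their poses are not given: they have to be found in the camera images.
- side_slat: the long slat: plain pine board 12 mm thick, 324 mm long, 60 mm wide, about 0.12 kg, standing on edge in one of the rack's three slots (the other two hold slats only 240 mm long). Origin: centre of its underside (lower long edge); x across its thickness, y along its length, z up to its top edge at 60 mm
- rack: slat rack, fixed: base 230 x 220 x 15 mm, two combs 22 mm wide, tops 55 mm above the table, centred at y = -88 and 88 mm. Slots 18 mm wide along y at x = -70, 0, 70 mm. Slats stand on the base: lower edge 15 mm, top edge 75 mm above the table, middle near y = 0, free to grip between the combs. Origin: centre of its underside
- crate: pine crate being built, fixed on a 300 x 350 x 12 mm board whose underside centre is the origin; x from the open front (robot's side) to the back, y left, z up. Four 28 mm posts, tops 207 mm above the table, 240 (x) by 300 mm (y) over their outer faces; 324 mm wide over the 12 mm end slats. All slats are on but the upper front one; the lower front slat spans 44 to 104 mm above the table
- post_left: front left corner post of the crate (crate's +y), 28 x 28 mm, from 44 to 207 mm above the table. Origin: centre of its foot; its front face lies 14 mm to -x, axes as the crate's. Rigid
- post_right: front right corner post of the crate (crate's -y), 28 x 28 mm, otherwise as the left one. Origin: centre of its foot; its front face lies 14 mm to -x
- seat (a point): where the origin (middle of the underside) of the long slat must be when in place: 6 mm in front of the posts' front faces, 147 mm above the table. Axes as the crate's: x is the pressing direction, from the front into the posts; y along the slat. In place the slat touches only the two posts (the end slats are set back 3 mm) and hangs 43 mm above the lower front slat
- planter: glazed blue planter with relief flowers, a bystander standing loose on the crate floor near the middle, 152 mm across the rim, 130 mm high (rim 174 mm above the table), 1.1 kg, at least 40 mm behind the posts' front faces. Origin: centre of its underside
- end_slat_a: short slat, 240 x 60 x 12 mm, on edge in the rack, a bystander. Origin and axes as the long slat's
- end_slat_b: the other short slat, 240 x 60 x 12 mm, on edge in the rack, a bystander. Origin and axes as the long slat's
- hammer: hammer lying on the table, a bystander, about 30 mm high. Origin: centre of its underside
- tape_measure: black tape measure, 62 x 36 x 62 mm, a bystander. Origin: centre of its underside
- nail_tray: open steel nail tray, 100 x 75 x 32 mm, a bystander. Origin: centre of its underside
- small_planter: small cream planter, 96 mm across, 85 mm high, a bystander. Origin: centre of its underside
- drink_cup: clear takeaway cup, 92 mm across, 114 mm high (straw to 200 mm), a bystander. Origin: centre of its underside
- wood_glue: white glue bottle, 56 mm across, 160 mm high, at the left near the robot, a bystander. Origin: centre of its underside

How it is judged (in metres and radians):
On the way, in this order (a step that is already met when the one before it is completed fails the run):
1. the long slat is lifted clear out of the rack (z of side_slat in the frame of rack above 0.06 m and contact force between side_slat and rack below 0.1 N and contact force between the fingers and side_slat above 3 N), for 0.2 s.
2. the slat is in its place against both posts, pressed with 5 to 18 N (y of side_slat in the frame of seat between -0.008 and 0.008 m and z of side_slat in the frame of seat between -0.008 and 0.008 m and x of side_slat in the frame of seat between -0.006 and 0.006 m and angle between side_slat's own z axis and vertical below 0.06 rad and angle between the y axis of side_slat and the y axis of crate, either way round below 0.04 rad and contact force between side_slat and crate between 5 and 18 N and contact force between side_slat and post_left above 1 N and contact force between side_slat and post_right above 1 N and contact force between the fingers and side_slat above 3 N), for 0.5 s.
At the end, for the whole second after the job is handed in: The gripped long slat lies on edge against both front posts (at least 1 N each), pressed with 5 to 18 N in all, within 8 mm of flush with the post tops and of even ends, upright within 0.06 rad, parallel to the front within 0.04 rad, still, held only by the gripper and the posts (all of step 2 and linear speed of side_slat below 0.02 m/s); the arm keeps its last pose, push and grip.
It fails at once if the crate is bumped or shoved with more than 40 N (contact force between any of side_slat, the arm, the fingers and crate above 40 N).
It fails at once if the planter in the crate or another bystander is shifted by more than 25 mm (distance of any of planter, end_slat_a, end_slat_b, hammer, tape_measure, nail_tray, small_planter, drink_cup, wood_glue from where it was at the start of the episode above 0.025 m).
It fails at once if a planter, the cup or the glue bottle is tipped (angle between any of planter, small_planter, drink_cup, wood_glue's own z axis and vertical above 0.35 rad).
It also fails if it takes over 51 s, if anything falls off the work surface, if the arm or the gripper's body presses on something with over 40 N, if the wrist force passes 120 N, or if a joint passes its speed limit or range.

## Robot

A 6-joint arm with a two-finger parallel gripper is mounted at the origin on the work surface. World frame = base frame: x ahead of the robot, y to its left, z up, the work surface at z = 0. Lengths are in m, angles in degrees, forces in N, time in s.
With the tool pointing down it reaches from about 0.4 to 0.825 m from the base axis. Payload 7 kg.
Tool frame: the origin (TCP) lies midway between the tips of the shut fingers; the grasp point (between the pads) lies 19 mm behind it; z points along the fingers, y is the direction in which the jaws open and shut (so a half turn about z gives the same grasp; the last joint's range is limited). The gripper opens to 88 mm and grips with 3 to 60 N. Pads are 19 mm wide; open, the fingers measure 130 mm over their backs; the gripper's body (78 mm by 193 mm) begins 47 mm behind the grasp point.
Start: joints at [-53.165, 20.546, 0.682, 0, -70.136, -16.507], TCP at [0.234, -0.633, 0.227] pointing down, gripper open.
Joint ranges: [-176.03, 176.03], [-82.01, 121.73], [-58.28, 71.71], [-173.87, 95.51], [-174.79, -0.11], [-173.66, 173.66]. Speed limits (degrees/s): [136.94, 136.94, 172.46, 180, 180, 180].

## Interface

Orientations are given as [roll, pitch, yaw] about the fixed x, y, z axes, in that order (R = Rz(yaw) Ry(pitch) Rx(roll)).
In Python, from plant import ctrl, snapshot gives the robot as it stands.
- The arm moves only by the shell command python3 -m pendant 'ROWS'. ROWS is JSON, a list of rows, each a list of 7 numbers: the shift along the tool's x, y, z in m, then the turn, a rotation vector about the tool's x, y, z in rad, then the opening, from -1 (shut) to 1 (fully open), so that 0 is half open. In form: [[x, y, z, ax, ay, az, jaw], ...]. A call has 1 to 12 rows; each row is the pose to reach, as a shift and turn from the pose commanded when the call began, along the tool's axes at that moment; what a row does not reach only later rows make up. A row lasts 1/8 s, in which the tool goes at most 62.5 mm and 10.7 degrees, less where a joint would pass 70% of its speed; a pose out of reach is approached as far as the arm can. A call with a gripper value outside its range is refused whole. The fingers move at their own pace and stop on an object; the grip force is fixed at half the most. Time passes only in rows, so rows that repeat a pose let the fingers close. It gives the time, the measured TCP pose, the force and the opening at its end, in the units of the state.
- ctrl.get_obs(): the state, without advancing time (a new reading comes with each control period).
- snapshot(name): name is "side" or "top" or "wrist"; returns a dict with "image" (420x560x3 uint8, blue, green, red), "mtx" (3x3 intrinsics, pixels), "k1" (the pictures are not rectified: a ray, as slopes to the right and down, at radius r is drawn at 1 + k1 r^2 times it, then the intrinsics apply), "eye" and "attitude" of the camera in the world; the wrist camera has in their place "tool_from_camera" (4x4, takes a point from camera to tool coordinates, whose origin is the TCP and whose axes are the flange's). Camera axes: x right, y up, looking along -z (the intrinsics and any distortion apply to the point x, -y, -z); pixel columns grow to the right and rows downward; lengths in m; the calibration is good to about 2 mm. A picture is of the moment at which its call begins: read the wrist's pose just before it. There is no depth.
- ctrl.close_job(): hands the job in, once; it reports no verdict.
The state is a dict: "clock": time; "joint_pos": joint angles; "qvel": joint speeds; "tau": joint torques, N m; "tool_pos": TCP position; "orientation": TCP orientation; "force": force on the tool from outside, world axes, zero at the start; "moment": the same for the moment, N m; "opening": finger opening in m.
Only numpy, scipy, OpenCV 4.12 (cv2) and the standard library are available. Lean on these libraries where they do the work, as an engineer would, in place of code of your own. Each camera call takes 0.05 s, during which the arm holds its last target.

## Working session

There is one attempt and no reset: what is moved stays moved. The work goes in short steps, Python scripts to look and compute and a shell command to move; the robot and the scene stay as the last step left them, time stands still between calls to the robot, and variables do not carry over. Pictures are saved under pics/ and viewed, and the job is handed in when it is done.

```bash
ls; mkdir -p pics; python3 - <<'E'
from plant import ctrl, snapshot
import cv2
print(ctrl.get_obs())
for n in ["side","top","wrist"]:
    s=snapshot(n); cv2.imwrite(f"pics/{n}0.png",s["image"])
    print(n,{k:v for k,v in s.items() if k!="image"})
E
```

```text
pics
{'clock': 0.0, 'joint_pos': array([-5.31661697e+01,  2.05920223e+01,  6.32521953e-01, -2.07124046e-02,
       -7.01363180e+01, -1.65044485e+01]), 'qvel': array([ 0.03492322, -0.05636271, -0.07441114, -0.0243015 , -0.00703967,
        0.01718286]), 'tau': array([ 1.69911906e-03, -5.82723427e+01,  2.93065685e+01,  6.99705809e+00,
        7.11882240e-03, -1.90579881e-04]), 'tool_pos': array([ 0.234277  , -0.63250017,  0.2256047 ]), 'orientation': array([ 1.79902598e+02, -8.55517652e-03, -1.59677665e+02]), 'force': array([ 0.62111556, -0.10415425,  0.35136659]), 'moment': array([-0.0341888 , -0.02357277, -0.00857849]), 'opening': 0.08721758287952233}
side {'mtx': array([[468.50617686,   0.        , 280.48233069],
       [  0.        , 468.50617686, 206.25625176],
       [  0.        ,   0.        ,   1.        ]]), 'k1': -0.09893298717897188, 'eye': array([0.29553299, 0.90931317, 0.97156076]), 'attitude': array([  44.41132044,   -0.89391737, -163.10357445])}
top {'mtx': array([[436.1578203 ,   0.        , 282.01629356],
       [  0.        , 436.1578203 , 208.32919766],
       [  0.        ,   0.        ,   1.        ]]), 'k1': 0.04518641607208573, 'eye': array([0.36543269, 0.07631866, 1.10661381]), 'attitude': array([ 10.67360891,   0.49439699, -89.19965006])}
wrist {'mtx': array([[363.63754194,   0.        , 283.65864852],
       [  0.        , 363.63754194, 212.114724  ],
       [  0.        ,   0.        ,   1.        ]]), 'k1': -0.04466127262041634, 'tool_from_camera': array([[ 1.16836100e-03,  9.57257786e-01,  2.89233756e-01,
         7.88427143e-02],
       [ 9.99998880e-01, -8.47953346e-04, -1.23308479e-03,
        -3.56012672e-04],
       [-9.35123289e-04,  2.89234872e-01, -9.57257705e-01,
        -1.57582391e-01],
       [ 0.00000000e+00,  0.00000000e+00,  0.00000000e+00,
         1.00000000e+00]])}
```

View pics/side0.png

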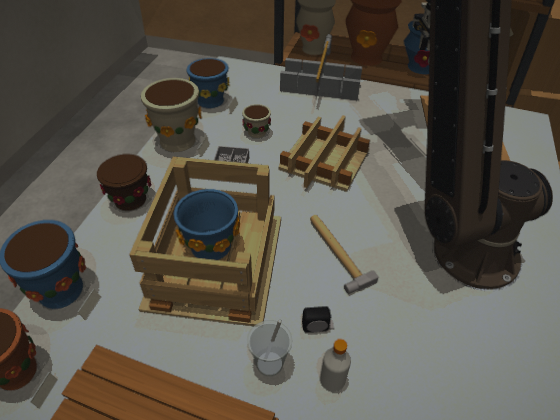

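View pics/top0.png

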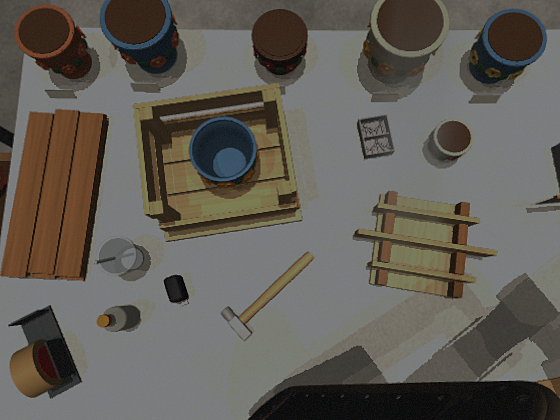

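View pics/wrist0.png

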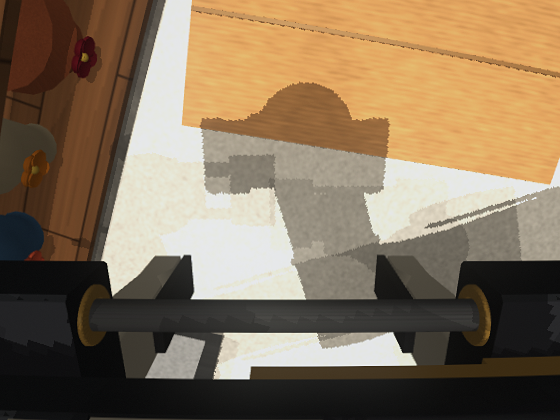

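The top picture shows the crate at about (135–300, 85–240), and the rack at (370–480, 190–297). The long slat is in the middle slot, from (356,232) to (495,253). I'll enlarge both areas.

```bash
cat > h.py <<'E'
import numpy as np, cv2
from scipy.spatial.transform import Rotation as R
def rot(a): return R.from_euler('xyz',a,degrees=True).as_matrix()
CAM={'side':(468.50617686,280.48233069,206.25625176,-0.09893298717897188,[0.29553299,0.90931317,0.97156076],[44.41132044,-0.89391737,-163.10357445]),
'top':(436.1578203,282.01629356,208.32919766,0.04518641607208573,[0.36543269,0.07631866,1.10661381],[10.67360891,0.49439699,-89.19965006])}
def pix2z(cam,u,v,z,eye=None,Rm=None):
    f,cx,cy,k,e,a=CAM[cam]
    e=np.array(e);M=rot(a)
    d=np.array([(u-cx)/f,(v-cy)/f]); s=d.copy()
    for _ in range(20): s=d/(1+k*(s@s))
    r=M@np.array([s[0],-s[1],-1]); return e+r*(z-e[2])/r[2]
def proj(cam,P):
    f,cx,cy,k,e,a=CAM[cam]
    p=rot(a).T@(np.array(P,float)-np.array(e)); s=np.array([p[0],-p[1]])/-p[2]
    s=s*(1+k*(s@s)); return np.array([cx,cy])+f*s
def crop(img,x0,y0,x1,y1,n):
    k=min(800/(x1-x0),600/(y1-y0)); k=int(k)
    c=cv2.resize(img[y0:y1,x0:x1],None,fx=k,fy=k,interpolation=cv2.INTER_CUBIC)
    for x in range((x0+9)//10*10,x1,10):
        cv2.line(c,((x-x0)*k,0),((x-x0)*k,4 if x%50 else 12),(0,0,255),1)
        if x%20==0: cv2.putText(c,str(x),((x-x0)*k,20),0,.35,(0,0,255))
    for y in range((y0+9)//10*10,y1,10):
        cv2.line(c,(0,(y-y0)*k),(4,(y-y0)*k),(0,0,255),1)
        if y%20==0: cv2.putText(c,str(y),(5,(y-y0)*k),0,.35,(0,0,255))
    cv2.imwrite(n,c)
E
python3 - <<'E'
from h import *
t=cv2.imread('pics/top0.png'); s=cv2.imread('pics/side0.png')
crop(t,350,180,505,305,'pics/t_rack.png'); crop(t,125,75,310,245,'pics/t_crate.png')
crop(s,130,145,290,325,'pics/s_crate.png'); crop(s,270,105,380,195,'pics/s_rack.png')
E
```

```text
(no output)
```

View pics/t_rack.png

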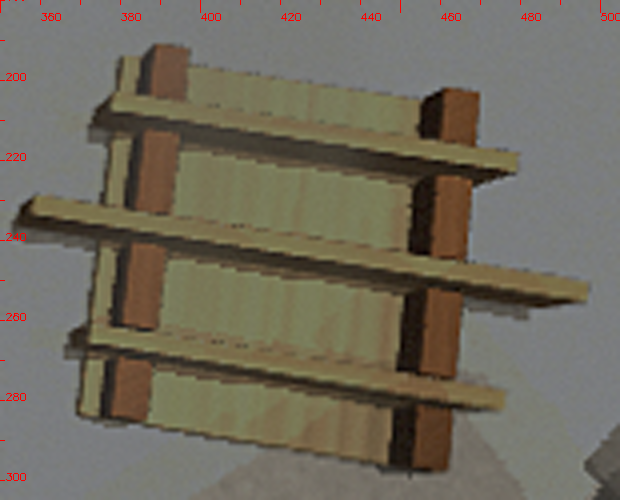

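View pics/t_crate.png

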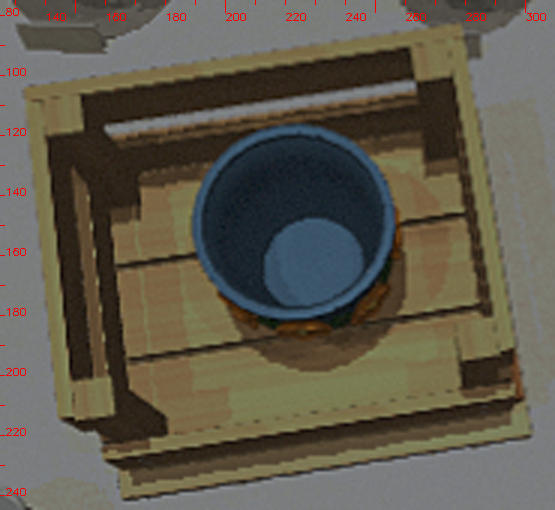

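View pics/s_crate.png

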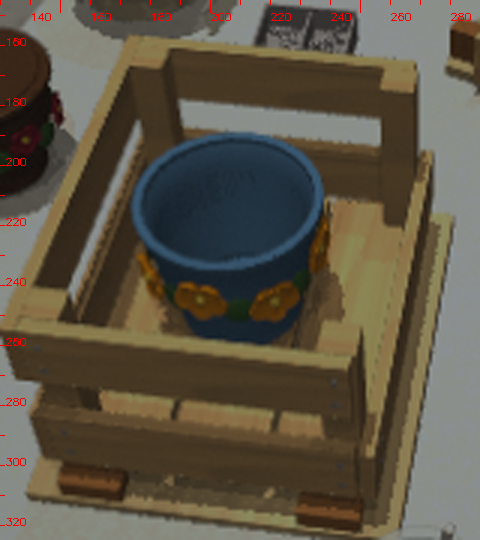

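View pics/s_rack.png

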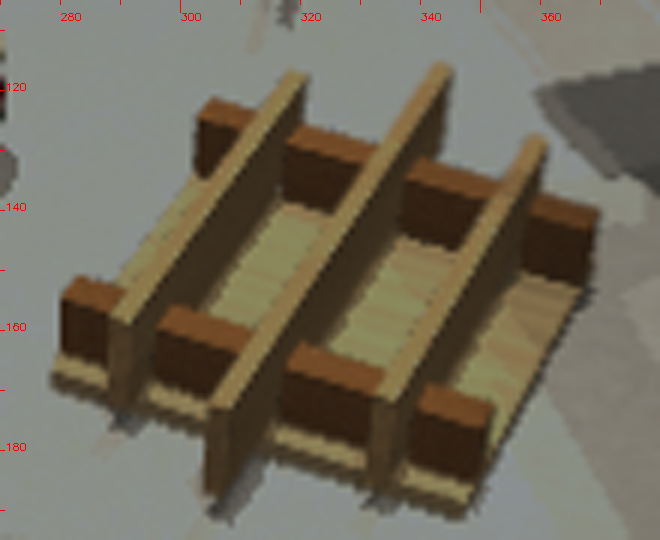

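```bash
cat > fit.py <<'E'
from h import *
from scipy.optimize import least_squares
def T(p,l): 
    c,s=np.cos(p[2]),np.sin(p[2]); l=np.array(l,float)
    return np.array([p[0]+c*l[0]-s*l[1],p[1]+s*l[0]+c*l[1],l[2]])
def fit(obs,p0):
    r=lambda p:np.concatenate([proj(c,T(p,l))-uv for c,l,uv in obs])
    s=least_squares(r,p0,loss='soft_l1'); return s.x,r(s.x).reshape(-1,2)
def draw(img,cam,p,segs,k,x0,y0,col=(0,255,0)):
    for a,b in segs:
        q=[tuple(int(v) for v in (proj(cam,T(p,l))-[x0,y0]+.5)*k) for l in (a,b)]
        cv2.line(img,q[0],q[1],col,1)
def box(x0,x1,y0,y1,z0,z1):
    import itertools
    v=list(itertools.product((x0,x1),(y0,y1),(z0,z1)))
    return [(a,b) for a in v for b in v if a<b and sum(i!=j for i,j in zip(a,b))==1]
CR=box(-.12,-.092,.122,.15,.044,.207)+box(-.12,-.092,-.15,-.122,.044,.207)+box(.12,.132,-.162,.162,.147,.207)+box(-.15,.15,-.175,.175,0,.012)
RK=box(-.115,.115,-.11,.11,0,.015)+box(-.115,.115,.077,.099,.015,.055)+box(-.115,.115,-.099,-.077,.015,.055)
SL=box(-.006,.006,-.162,.162,.015,.075)
E
python3 - <<'E'
from fit import *
tc=lambda x,y:np.array([125+x/3-.33,75+y/3-.33])
obs=[('top',(.132,.162,.207),tc(24,90)),('top',(.132,-.162,.207),tc(462,27)),('top',(-.117,.162,.207),tc(64,418)),
('top',(-.12,.122,.207),tc(113,413)),('top',(-.15,.175,.012),tc(124,499)),('top',(-.15,-.175,.012),tc(531,435)),('top',(-.117,-.162,.207),tc(513,348))]
p,r=fit(obs,[.6,.2,.1]); print('crate',p,np.degrees(p[2])); print(r.round(1))
tr=lambda x,y:np.array([350+x/4-.4,180+y/4-.4])
obs=[('top',(0,.162,.075),tr(36,204)),('top',(0,-.162,.075),tr(587,292))]
q,r2=fit(obs,[.45,-.3,-.1]); print('slat',q,np.degrees(q[2])); print(r2)
t=cv2.imread('pics/top0.png');s=cv2.imread('pics/side0.png')
for cam,im,(x0,y0,x1,y1),k,n in [('top',t,(125,75,310,245),3,'f_tc'),('side',s,(130,145,290,325),3,'f_sc'),('top',t,(350,180,505,305),5,'f_tr'),('side',s,(270,105,380,195),6,'f_sr')]:
    c=cv2.resize(im[y0:y1,x0:x1],None,fx=k,fy=k,interpolation=cv2.INTER_CUBIC)
    draw(c,cam,p,CR,k,x0,y0); draw(c,cam,q,SL,k,x0,y0); draw(c,cam,q,RK,k,x0,y0,(255,255,0)); cv2.imwrite(f'pics/{n}.png',c)
a=cv2.imread('pics/f_tc.png');b=cv2.imread('pics/f_sc.png')
E
```

```text
crate [0.66097543 0.23503875 0.16862979] 9.66177537839185
[[-0.2 -1.1]
 [ 0.1 -1.3]
 [-2.2  0.4]
 [ 0.8  0.5]
 [-1.2  0.2]
 [ 0.4  0.2]
 [ 1.1  0.2]]
slat [ 0.48464826 -0.25341329 -0.14636639] -8.386176540400157
[[-0.7163574  -0.07612123]
 [ 0.67233012  0.0385847 ]]
```

View pics/f_tc.png

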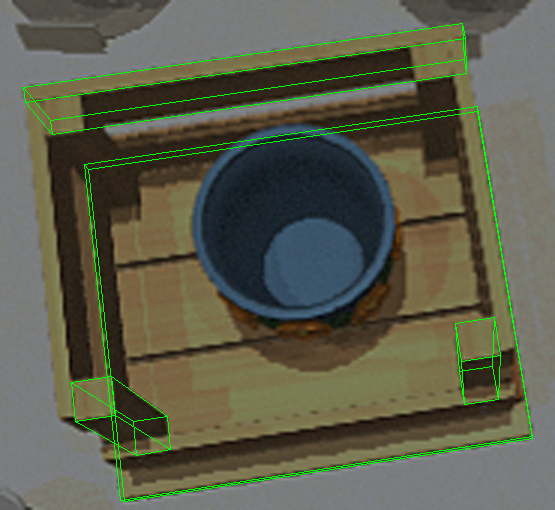

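View pics/f_sc.png

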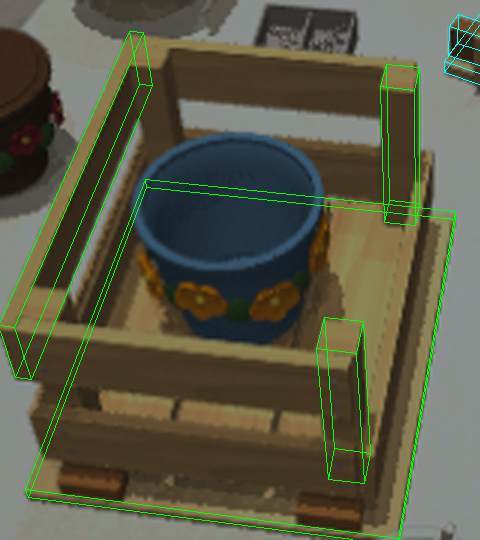

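View pics/f_tr.png

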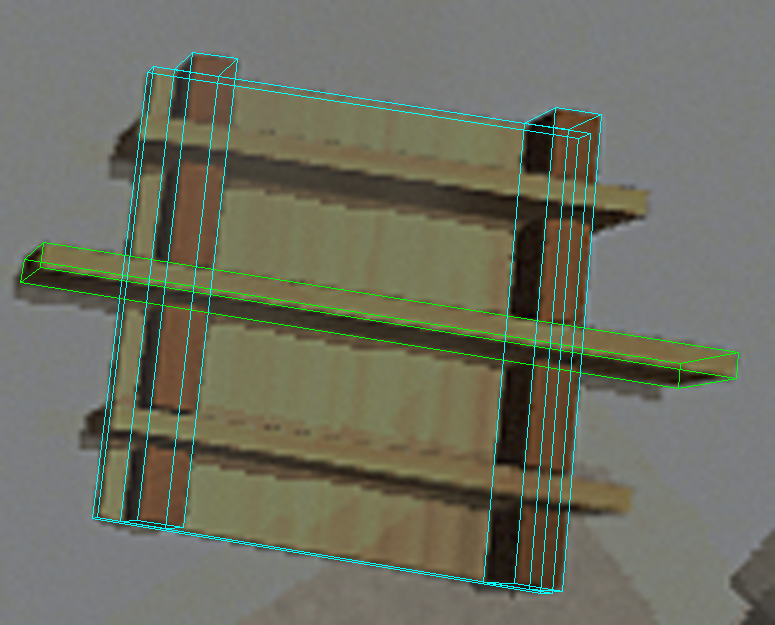

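View pics/f_sr.png

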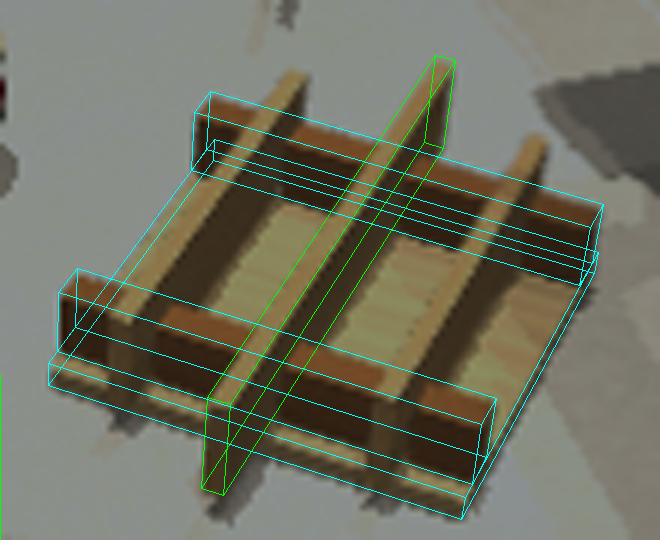

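```bash
python3 - <<'E'
from fit import *
print('cup rim',pix2z('top',121,254,.114),'straw',pix2z('top',97,261,.2),'glue',pix2z('top',103,322,.16),'tape',pix2z('top',175,288,.06))
cr=[0.661,0.235,.1686]
for l in [(-.126,0,.147),(-.126,.162,.147),(-.196,0,.15),(-.196,.162,.15)]: print(T(cr,l))
Rt=rot([180,0,-159.68]); tgt=np.array([.4847,-.2534,.20]); cur=np.array([.2343,-.6325,.2256])
print(Rt.T@(tgt-cur), (R.from_matrix(Rt).inv()*R.from_matrix(rot([180,0,-98.39]))).as_rotvec())
E
```

```text
cup rim [0.44268775 0.45051604 0.114     ] straw [0.42117385 0.46580048 0.2       ] glue [0.29718768 0.45800853 0.16      ] tape [0.36844883 0.33756224 0.06      ]
[0.5367866 0.2138569 0.147    ]
[0.50960261 0.37355985 0.147     ]
[0.46777915 0.20211074 0.15      ]
[0.44059517 0.36181368 0.15      ]
[-0.36646446  0.2685531   0.0256    ] [ 1.29338581e-32  1.31001974e-16 -1.06971230e+00]
```

```bash
python3 -m pendant '[[-0.02,0.015,0,0,0,-0.06,-0.1],[-0.06,0.045,0.003,0,0,-0.18,-0.1],[-0.11,0.08,0.006,0,0,-0.33,-0.1],[-0.16,0.12,0.01,0,0,-0.48,-0.1],[-0.21,0.155,0.014,0,0,-0.63,-0.1],[-0.26,0.19,0.018,0,0,-0.78,-0.1],[-0.3,0.22,0.021,0,0,-0.9,-0.1],[-0.335,0.245,0.023,0,0,-0.99,-0.1],[-0.355,0.26,0.025,0,0,-1.04,-0.1],[-0.3665,0.2685,0.026,0,0,-1.07,-0.1],[-0.3665,0.2685,0.026,0,0,-1.07,-0.1],[-0.3665,0.2685,0.026,0,0,-1.07,-0.1]]'; python3 - <<'E'
from plant import ctrl, snapshot
import cv2
o=ctrl.get_obs();print({k:o[k] for k in('clock','joint_pos','tool_pos','orientation','force','opening')})
cv2.imwrite("pics/w1.png",snapshot("wrist")["image"])
E
```

```text
clock: 1.65
tool_pos: [0.4844, -0.2542, 0.2006]
orientation: [180.0, -0.0, -98.4]
force: [-0.6, 0.3, -0.1]
opening: 0.0398
{'clock': 1.65, 'joint_pos': array([-7.16067469e+00,  9.64445136e+00, -1.77469686e+01,  2.86797669e-03,
       -6.26192391e+01, -1.24328262e+00]), 'tool_pos': array([ 0.48443905, -0.25418575,  0.20057775]), 'orientation': array([ 1.79989399e+02, -2.77710799e-03, -9.84026378e+01]), 'force': array([-0.62515389,  0.33682856, -0.0939175 ]), 'opening': 0.03978001765060921}
```

View pics/w1.png

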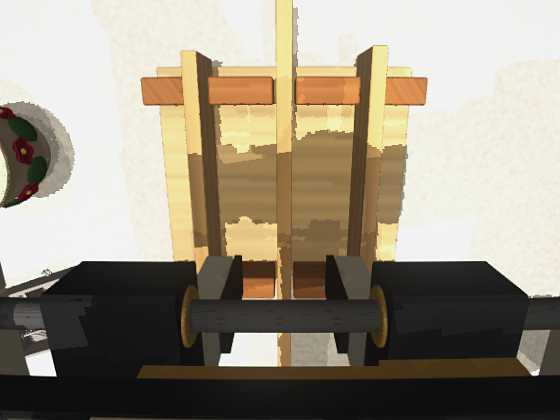

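The wrist picture shows the long slat centred between the open fingers, running vertically at column 278–292. The neighbouring slats at about columns 195 and 372 stand clear of the fingers. I'll descend now.

```bash
python3 -m pendant '[[0,0,0.02,0,0,0,-0.1],[0,0,0.055,0,0,0,-0.1],[0,0,0.09,0,0,0,-0.1],[0,0,0.12,0,0,0,-0.1],[0,0,0.145,0,0,0,-0.1],[0,0,0.16,0,0,0,-0.1],[0,0,0.165,0,0,0,-0.1],[0,0,0.165,0,0,0,-0.1],[0,0,0.165,0,0,0,-0.1]]' && python3 -m pendant '[[0,0,0,0,0,0,-0.4],[0,0,0,0,0,0,-0.7],[0,0,0,0,0,0,-1],[0,0,0,0,0,0,-1],[0,0,0,0,0,0,-1],[0,0,0,0,0,0,-1],[0,0,0,0,0,0,-1],[0,0,0,0,0,0,-1]]'
```

```text
clock: 2.82
tool_pos: [0.4855, -0.254, 0.0365]
orientation: [-179.9, -0.0, -98.4]
force: [-0.9, 0.5, -0.7]
opening: 0.0394
clock: 3.82
tool_pos: [0.4849, -0.2538, 0.0357]
orientation: [-180.0, 0.0, -98.4]
force: [-0.9, 1.6, 4.3]
opening: 0.0122
```

Gripped, with the opening at 12.2 mm. Now I'll lift straight up.

```bash
python3 -m pendant '[[0,0,-0.01,0,0,0,-1],[0,0,-0.03,0,0,0,-1],[0,0,-0.06,0,0,0,-1],[0,0,-0.09,0,0,0,-1],[0,0,-0.12,0,0,0,-1],[0,0,-0.14,0,0,0,-1],[0,0,-0.15,0,0,0,-1],[0,0,-0.155,0,0,0,-1],[0,0,-0.155,0,0,0,-1],[0,0,-0.155,0,0,0,-1],[0,0,-0.155,0,0,0,-1]]'; python3 - <<'E'
from plant import ctrl, snapshot
import cv2
from h import *
o=ctrl.get_obs();print(o['tool_pos'],o['orientation'],o['force'],o['moment'])
for n in('top','side','wrist'): cv2.imwrite(f"pics/{n}2.png",snapshot(n)["image"])
crop(cv2.imread('pics/top2.png'),340,180,560,345,'pics/top2c.png')
E
```

```text
clock: 5.2
tool_pos: [0.4846, -0.2538, 0.1899]
orientation: [179.9, 0.0, -98.4]
force: [-0.2, 1.1, -1.2]
opening: 0.0114
[ 0.48459219 -0.2537677   0.18988233] [ 1.79929869e+02  2.86391326e-03 -9.83655517e+01] [-0.21001714  1.07472501 -1.20436558] [ 0.00360339  0.08404741 -0.02300569]
```

View pics/side2.png

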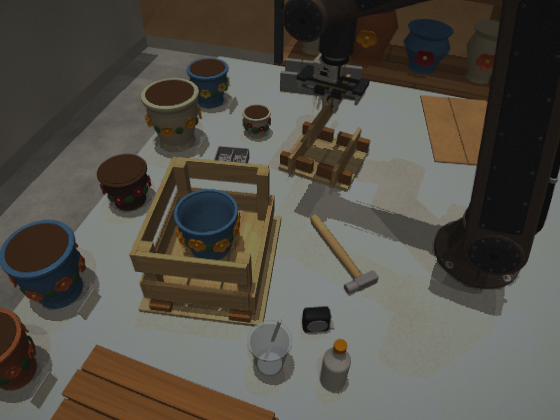

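View pics/top2c.png

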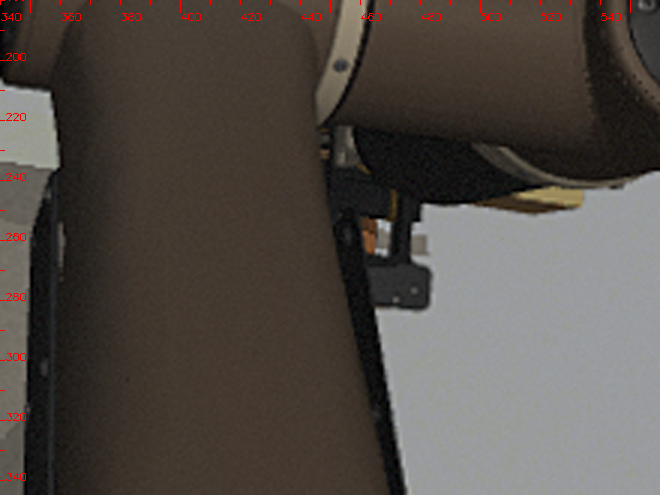

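View pics/wrist2.png

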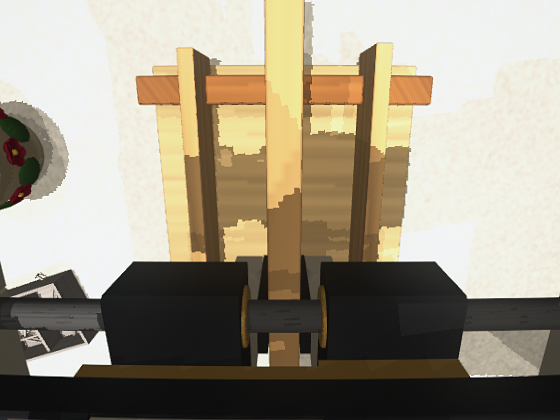

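The slat is out of the rack, level and straight in the jaws (columns 267–303 in the wrist picture). The short slats haven't moved. Next I'll work out the move to 60 mm in front of the seat.

```bash
python3 - <<'E'
from fit import *
s=cv2.imread('pics/side2.png'); k=7; x0,y0,x1,y1=265,70,375,155+20
c=cv2.resize(s[y0:y1,x0:x1],None,fx=5,fy=5); 
L=[((a[0],a[1],a[2]+.154),(b[0],b[1],b[2]+.154)) for a,b in SL]
draw(c,'side',[.4845,-.2534,np.radians(-8.39)],L,5,x0,y0); cv2.imwrite('pics/s2f.png',c)
cr=[0.661,0.235,.1686]
Rt=rot([180,0,-98.4]); cur=np.array([.4846,-.2538,.1899]); t=T(cr,(-.186,0,.1899)); print(t, Rt.T@(t-cur), np.radians(9.66+8.4))
E
```

```text
[0.47763736 0.20378876 0.1899    ] [-4.51662776e-01  7.37339011e-02  9.02979859e-18] 0.31520646291017596
```

View pics/s2f.png

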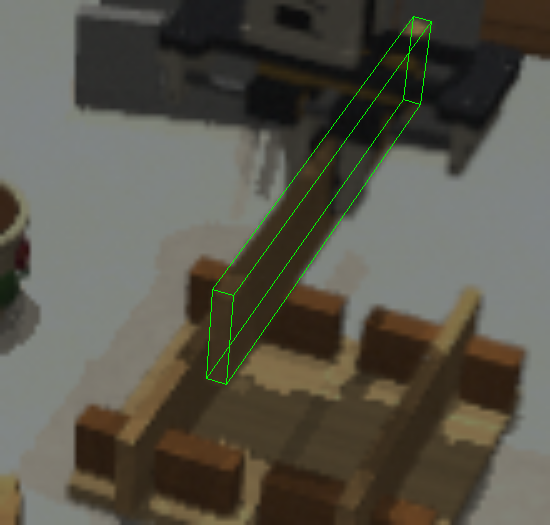

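The overlay matches the lifted slat closely, so I'll carry it across.

```bash
python3 -m pendant '[[-0.015,0.0025,0,0,0,-0.02,-1],[-0.05,0.008,0,0,0,-0.06,-1],[-0.095,0.0155,0,0,0,-0.11,-1],[-0.145,0.0235,0,0,0,-0.16,-1],[-0.195,0.032,0,0,0,-0.2,-1],[-0.245,0.04,0,0,0,-0.24,-1],[-0.295,0.048,0,0,0,-0.27,-1],[-0.345,0.056,0,0,0,-0.29,-1],[-0.39,0.064,0,0,0,-0.305,-1],[-0.425,0.069,0,0,0,-0.315,-1],[-0.445,0.0725,0,0,0,-0.315,-1],[-0.4515,0.0735,0,0,0,-0.315,-1]]'; python3 -m pendant '[[0,0,0,0,0,0,-1],[0,0,0,0,0,0,-1],[0,0,0,0,0,0,-1]]'; python3 - <<'E'
from plant import ctrl, snapshot
import cv2
from h import *
o=ctrl.get_obs();print(o['tool_pos'],o['orientation'],o['force'],o['moment'])
for n in('top','side','wrist'): cv2.imwrite(f"pics/{n}3.png",snapshot(n)["image"])
crop(cv2.imread('pics/side3.png'),130,120,330,320,'pics/side3c.png')
crop(cv2.imread('pics/top3.png'),110,80,310,270,'pics/top3c.png')
E
```

```text
clock: 6.85
tool_pos: [0.4774, 0.2046, 0.1905]
orientation: [180.0, -0.0, -80.2]
force: [0.3, 0.3, -0.4]
opening: 0.0116
clock: 7.22
tool_pos: [0.4779, 0.2028, 0.1907]
orientation: [-180.0, 0.0, -80.4]
force: [1.0, 0.4, -1.1]
opening: 0.0119
[0.47789722 0.20276997 0.19066083] [-1.79995605e+02  2.89691330e-03 -8.03751666e+01] [ 0.99254192  0.38355708 -1.08359342] [-0.01757066  0.06899792  0.04302144]
```

View pics/side3c.png

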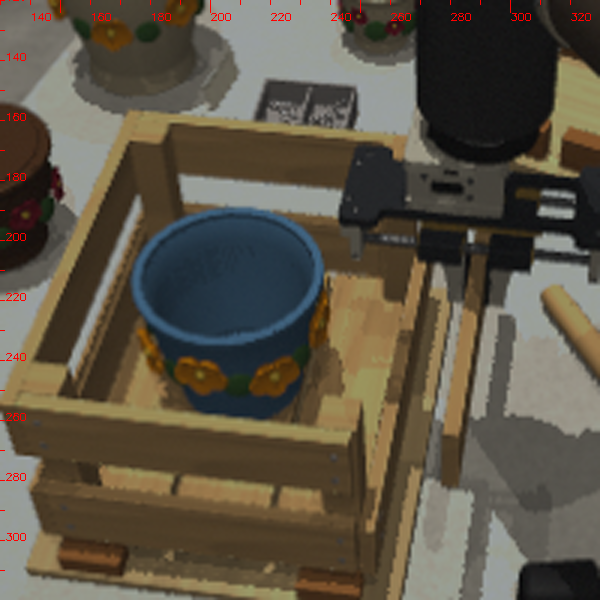

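View pics/top3c.png

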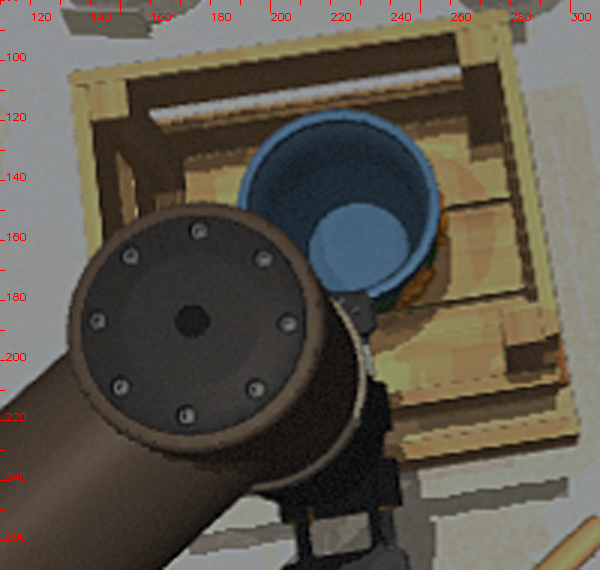

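View pics/wrist3.png

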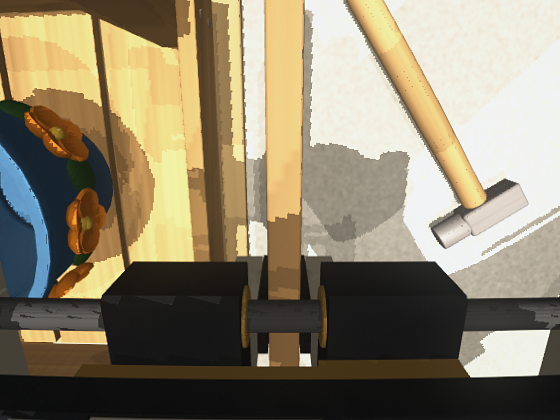

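```bash
python3 - <<'E'
from h import *
t=cv2.imread('pics/top0.png');s=cv2.imread('pics/side0.png')
def g(im): return cv2.convertScaleAbs(im,alpha=1.6)
crop(g(t),135,190,185,225,'pics/za.png'); crop(g(t),265,175,305,205,'pics/zb.png')
crop(g(s),225,240,265,270,'pics/zc.png'); crop(g(s),245,155,285,185,'pics/zd.png')
v=[cv2.resize(cv2.imread(f'pics/z{c}.png'),(400,300)) for c in 'abcd']
cv2.imwrite('pics/z.png',np.vstack([np.hstack(v[:2]),np.hstack(v[2:])]))
E
```

```text
(no output)
```

View pics/za.png

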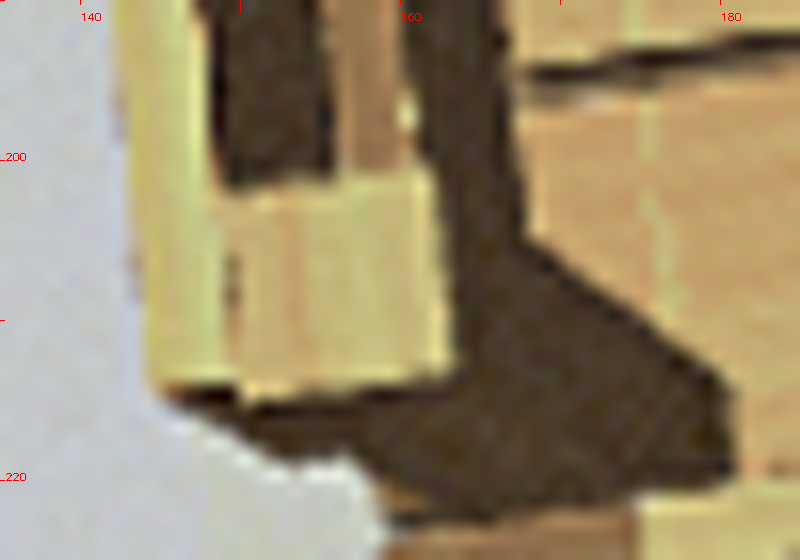

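View pics/zb.png

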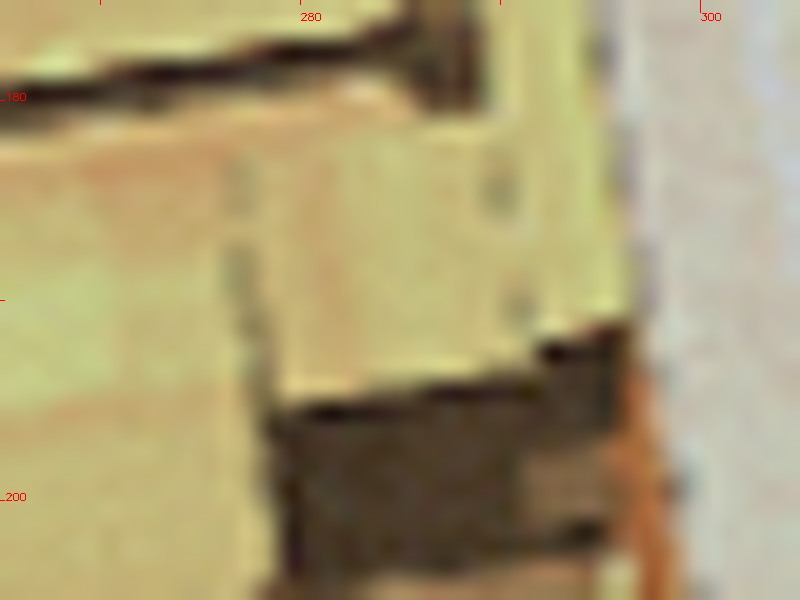

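View pics/zc.png

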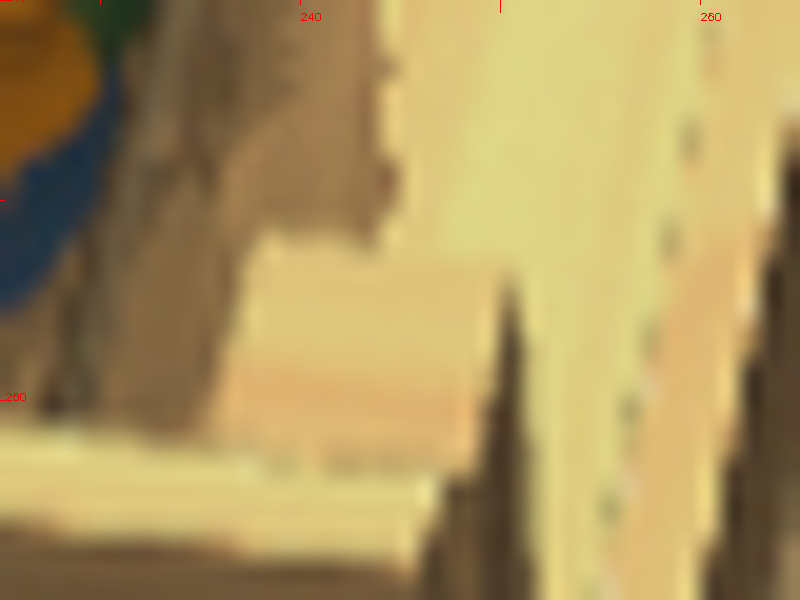

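View pics/zd.png

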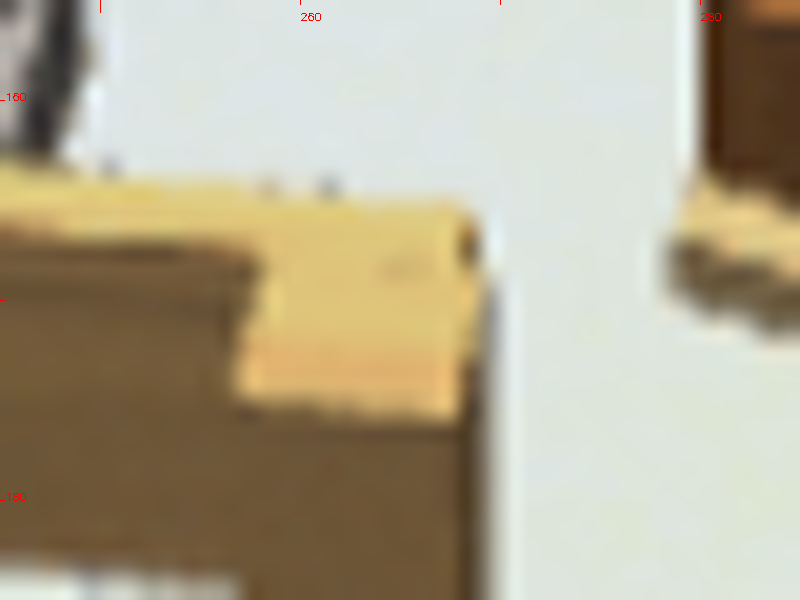

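```bash
python3 - <<'E'
from fit import *
z=.207
top=[((-.12,.122),163.4,213.2),((-.12,.15),150,215.1),((-.117,.162),144.4,214.2),((-.092,.122),161.9,200.7),((-.092,.15),148.9,201.9),((-.12,-.122),278.75,195.5),((-.12,-.15),291.75,193.2),((-.117,-.162),296.5,191)]
side=[((-.12,.122),250.4,253),((-.092,.122),237.9,251.6),((-.12,.15),248.4,263.75),((-.092,.15),236.3,262),((-.12,-.122),268,175.9),((-.092,-.122),256.9,175),((-.117,-.162),268.6,165.2)]
for name,o in (('top',[('top',(*l,z),np.array([u-.5,v-.5])) for l,u,v in top]),('side',[('side',(*l,z),np.array([u-.5,v-.5])) for l,u,v in side])):
    p,r=fit(o,[.661,.235,.168]); print(name,p,np.degrees(p[2]),T(p,(-.126,0,.147))); print(r.round(1).tolist())
o=[('top',(*l,z),np.array([u-.5,v-.5])) for l,u,v in top]+[('side',(*l,z),np.array([u-.5,v-.5])) for l,u,v in side]
p,r=fit(o,[.661,.235,.168]); print('both',p,np.degrees(p[2]),T(p,(-.126,0,.147)));print(r.round(1).tolist())
E
```

```text
top [0.66158097 0.23551006 0.16880361] 9.67173438624387 [0.53737187 0.21434167 0.147     ]
[[0.0, -0.1], [0.0, 0.0], [-0.3, 0.4], [0.1, -0.6], [-0.2, 0.2], [-0.1, -0.2], [-0.0, 0.1], [0.6, 0.1]]
side [0.66083432 0.2376124  0.16980215] 9.728946285109005 [0.53664642 0.21631999 0.147     ]
[[0.6, 0.2], [-0.1, 0.1], [0.3, 0.0], [-1.1, 0.3], [-0.1, -0.2], [-0.3, -0.4], [0.4, -0.2]]
both [0.66137255 0.23616279 0.16931982] 9.701311180041886 [0.5371744  0.21493028 0.147     ]
[[-0.3, -0.0], [-0.3, 0.1], [-0.6, 0.5], [-0.2, -0.5], [-0.5, 0.4], [-0.4, -0.1], [-0.3, 0.2], [0.3, 0.1], [0.6, -0.4], [-0.1, -0.5], [0.3, -0.6], [-1.1, -0.3], [-0.1, -0.6], [-0.3, -0.8], [0.4, -0.6]]
```

```bash
python3 - <<'E'
from fit import *
from plant import ctrl
o=ctrl.get_obs();print(o['clock'],o['tool_pos'],o['orientation'])
cmd=np.array([.4776,.2038,.1902])
for c in (o['tool_pos'],cmd): print(rot([180,0,-80.34]).T@(np.array([.5372,.215,.1677])-c))
E
```

```text
7.375 [0.4779273  0.203103   0.19063899] [-1.79992821e+02  5.29998706e-03 -8.03574780e+01]
[-0.00178228 -0.06042859  0.02293899]
[-0.00104024 -0.0606343   0.0225    ]
```

```bash
python3 -m pendant '[[0,-0.005,0.003,0,0,0,-1],[-0.001,-0.015,0.009,0,0,0,-1],[-0.0015,-0.025,0.016,0,0,0,-1],[-0.0015,-0.035,0.021,0,0,0,-1],[-0.0015,-0.043,0.0225,0,0,0,-1],[-0.0015,-0.048,0.0225,0,0,0,-1],[-0.0015,-0.05,0.0225,0,0,0,-1],[-0.0015,-0.05,0.0225,0,0,0,-1],[-0.0015,-0.05,0.0225,0,0,0,-1]]'; python3 - <<'E'
from plant import ctrl, snapshot
from h import *
for n in('side','wrist'): cv2.imwrite(f"pics/{n}4.png",snapshot(n)["image"])
crop(cv2.imread('pics/side4.png'),220,170,320,280,'pics/side4c.png')
o=ctrl.get_obs();print(o['tool_pos'],o['orientation'],o['force'],o['moment'])
E
```

```text
clock: 8.5
tool_pos: [0.5267, 0.2135, 0.1683]
orientation: [-180.0, 0.0, -80.3]
force: [0.4, 0.3, -1.6]
opening: 0.0115
[0.52672977 0.21344415 0.16828344] [-1.79984916e+02  9.91071422e-03 -8.03081299e+01] [-0.55863503  0.55175805  0.05879032] [ 0.02791003  0.09852424 -0.05918586]
```

View pics/side4c.png

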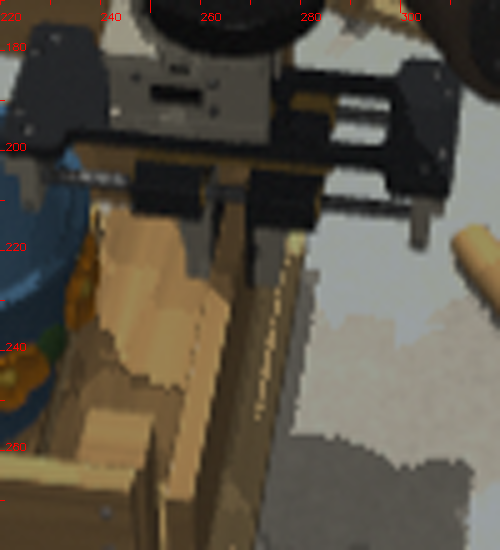

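View pics/wrist4.png

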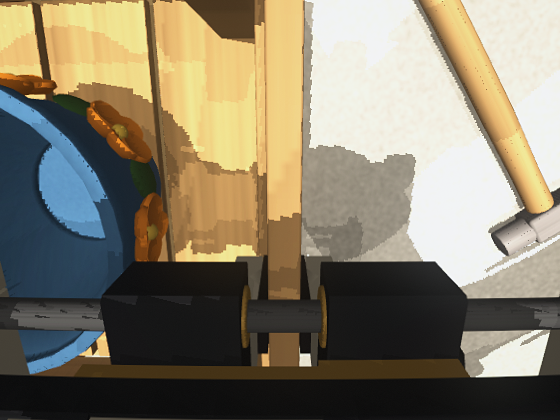

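The slat hangs about 10 mm in front of the posts and parallel to them. I'll close in slowly.

```bash
python3 -m pendant '[[0,-0.001,0,0,0,0,-1],[0,-0.003,0,0,0,0,-1],[0,-0.005,0,0,0,0,-1],[0,-0.0065,0,0,0,0,-1],[0,-0.0075,0,0,0,0,-1],[0,-0.008,0,0,0,0,-1],[0,-0.008,0,0,0,0,-1]]'; python3 -m pendant '[[0,-0.0005,0,0,0,0,-1],[0,-0.001,0,0,0,0,-1],[0,-0.001,0,0,0,0,-1]]'; python3 -m pendant '[[0,-0.0005,0,0,0,0,-1],[0,-0.001,0,0,0,0,-1],[0,-0.001,0,0,0,0,-1]]'; python3 -m pendant '[[0,-0.0005,0,0,0,0,-1],[0,-0.0005,0,0,0,0,-1]]'
```

```text
clock: 9.48
tool_pos: [0.5348, 0.2147, 0.168]
orientation: [180.0, 0.0, -80.3]
force: [-0.5, 0.8, -1.7]
opening: 0.0115
clock: 9.85
tool_pos: [0.5357, 0.2149, 0.168]
orientation: [180.0, 0.0, -80.3]
force: [-1.0, 0.5, -0.4]
opening: 0.0117
clock: 10.22
tool_pos: [0.5368, 0.2151, 0.1681]
orientation: [-180.0, 0.0, -80.3]
force: [0.4, 0.8, -0.4]
opening: 0.012
clock: 10.48
tool_pos: [0.5372, 0.2152, 0.168]
orientation: [180.0, -0.0, -80.3]
force: [0.2, 1.2, -1.0]
opening: 0.0118
```

```bash
for i in 1; do python3 -m pendant '[[0,-0.0005,0,0,0,0,-1],[0,-0.0005,0,0,0,0,-1]]';done;  python3 -m pendant '[[0,-0.0005,0,0,0,0,-1],[0,-0.0005,0,0,0,0,-1]]'; python3 -m pendant '[[0,-0.0005,0,0,0,0,-1],[0,-0.0005,0,0,0,0,-1]]'
```

```text
clock: 10.72
tool_pos: [0.5372, 0.2152, 0.168]
orientation: [179.9, -0.0, -80.3]
force: [-3.8, 0.3, 0.2]
opening: 0.0119
clock: 10.98
tool_pos: [0.5373, 0.2151, 0.1679]
orientation: [179.9, -0.0, -80.3]
force: [-6.8, 0.2, 1.7]
opening: 0.0117
clock: 11.22
tool_pos: [0.5372, 0.2151, 0.1678]
orientation: [179.8, -0.0, -80.3]
force: [-9.1, 0.0, 3.2]
opening: 0.0121
```

```bash
python3 -m pendant '[[0,-0.0003,0,0,0,0,-1],[0,-0.0003,0,0,0,0,-1],[0,-0.0003,0,0,0,0,-1],[0,-0.0003,0,0,0,0,-1]]'; python3 - <<'E'
from plant import ctrl, snapshot
from h import *
L=[]
for i in range(6):
    im=snapshot('side' if i else 'wrist')["image"]; cv2.imwrite(f"pics/{'side' if i else 'wrist'}5.png",im)
    o=ctrl.get_obs();L.append([o['clock'],*o['force'],*o['moment'],*o['tool_pos'],*o['orientation']])
L=np.array(L);print(L[:,:4].round(2)); print(L.mean(0).round(3))
c=cv2.convertScaleAbs(cv2.imread('pics/side5.png'),alpha=1.8); crop(c,220,170,320,280,'pics/side5c.png')
E
```

```text
clock: 11.72
tool_pos: [0.5372, 0.2151, 0.1678]
orientation: [179.8, -0.0, -80.3]
force: [-9.4, 0.2, 4.1]
opening: 0.0119
[[ 11.78  -8.91   0.77   5.01]
 [ 11.82 -10.91   0.72   5.09]
 [ 11.88 -10.57   0.55   4.52]
 [ 11.92  -9.98  -0.24   3.81]
 [ 11.98 -10.28   0.28   4.32]
 [ 12.02  -9.99   1.17   4.46]]
[ 1.19000e+01 -1.01040e+01  5.42000e-01  4.53500e+00  2.20000e-01
  3.51600e+00  3.40000e-02  5.37000e-01  2.15000e-01  1.68000e-01
  1.79825e+02 -1.80000e-02 -8.03240e+01]
```

View pics/side5c.png

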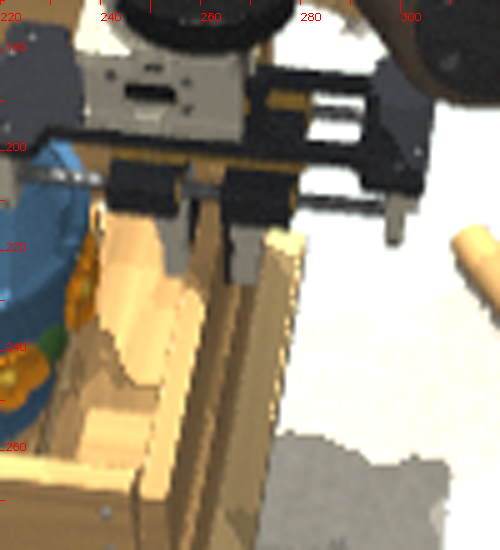

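View pics/wrist5.png

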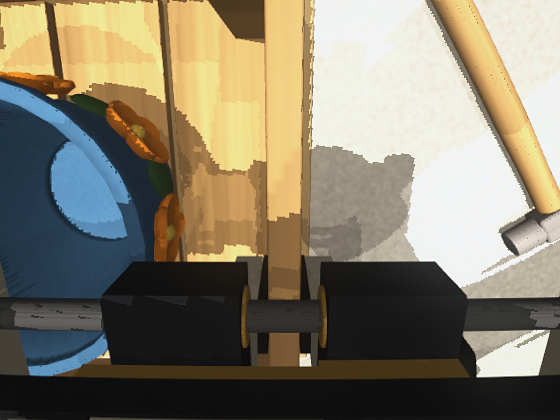

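```bash
python3 -m pendant '[[0,0,-0.0003,0,0,0,-1],[0,0,-0.0006,0,0,0,-1],[0,0,-0.0006,0,0,0,-1],[0,0,-0.0006,0,0,0,-1]]'; python3 - <<'E'
from plant import ctrl, snapshot
from fit import *
L=[]
for i in range(6):
    s=snapshot('side')["image"]
    o=ctrl.get_obs();L.append([o['clock'],*o['force'],*o['moment'],*o['tool_pos'],*o['orientation']])
print(np.array(L).mean(0).round(3))
s=cv2.convertScaleAbs(s,alpha=1.8); cv2.imwrite('pics/side6.png',s)
x0,y0,x1,y1,k=225,195,285,295,6
c=cv2.resize(s[y0:y1,x0:x1],None,fx=k,fy=k,interpolation=cv2.INTER_CUBIC); d=c.copy()
draw(d,'side',[.66137,.23616,.16932],box(-.132,-.12,-.162,.162,.147,.207),k,x0,y0)
cv2.imwrite('pics/side6c.png',np.hstack([c,d]))
E
```

```text
clock: 12.52
tool_pos: [0.5372, 0.2151, 0.1679]
orientation: [179.8, -0.0, -80.3]
force: [-8.3, 0.4, 0.6]
opening: 0.012
[ 1.27000e+01 -8.10900e+00  4.98000e-01  1.93000e-01  2.91000e-01
  2.87200e+00  4.60000e-02  5.37000e-01  2.15000e-01  1.68000e-01
  1.79802e+02 -2.20000e-02 -8.03350e+01]
```

View pics/side6c.png

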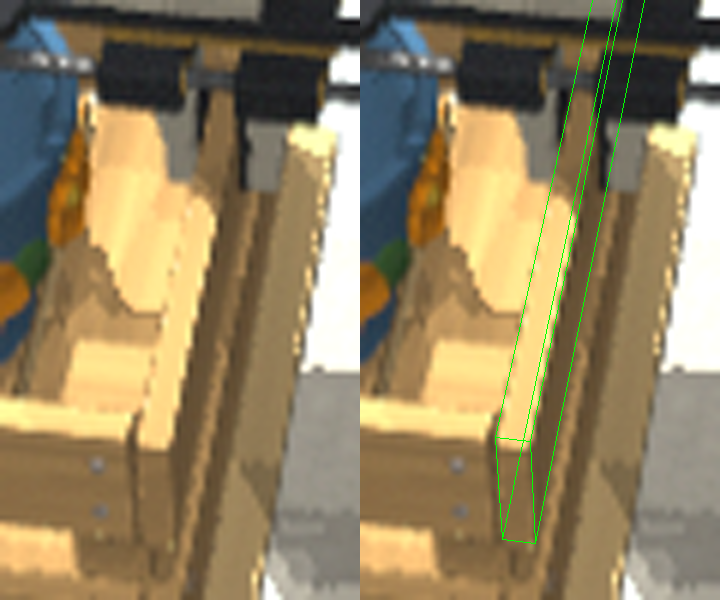

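The slat lies against the left post, and its near end agrees with the model of the seat to about 1 px (about 2 mm). The push is 8 N, so I'll trim it to about 10 N.

```bash
python3 -m pendant '[[0,-0.0004,0,0,0,0,-1],[0,-0.0004,0,0,0,0,-1],[0,-0.0004,0,0,0,0,-1],[0,-0.0004,0,0,0,0,-1],[0,-0.0004,0,0,0,0,-1],[0,-0.0004,0,0,0,0,-1],[0,-0.0004,0,0,0,0,-1],[0,-0.0004,0,0,0,0,-1]]'; python3 - <<'E'
from plant import ctrl, snapshot
from fit import *
L=[]
for i in range(8):
    s=snapshot('side' if i else 'top')["image"]
    cv2.imwrite('pics/%s7.png'%('side' if i else 'top'),s)
    o=ctrl.get_obs();L.append([o['clock'],*o['force'],*o['moment'],*o['tool_pos'],*o['orientation']])
print(np.array(L).mean(0).round(3),np.array(L)[:,1].round(1))
E
```

```text
clock: 13.82
tool_pos: [0.5372, 0.2151, 0.1679]
orientation: [179.8, -0.0, -80.3]
force: [-9.7, -0.3, 2.3]
opening: 0.012
[ 1.40500e+01 -1.02950e+01  1.05400e+00  1.66700e+00  3.37000e-01
  3.55100e+00  3.60000e-02  5.37000e-01  2.15000e-01  1.68000e-01
  1.79764e+02 -2.40000e-02 -8.03340e+01] [-11.   -9.9 -10.2 -10.2 -10.1 -11.1  -9.6 -10.2]
```

View pics/top7.png

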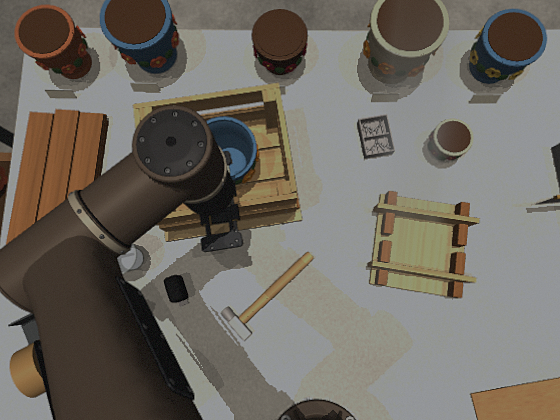

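The top picture shows the slat across the crate's front, with its right end at about (297,198). Every bystander I can see is where it started, and the push is steady at 10 N. I'm handing in.

```bash
python3 - <<'E'
from plant import ctrl
print(ctrl.close_job()); o=ctrl.get_obs(); print(o['clock'],o['force'],o['tool_pos'])
E
```

```text
the job is handed in; nothing more can be done
None
the job is handed in; nothing more can be done
```

The long slat is across the crate's front, against the posts and ready to nail. The gripper is still holding it and pressing at about 10 N. The job was handed in at about 14 s and reports no verdict.

- **Position:** the gripper measured within about 1 mm of the position I worked out for the seat. The tilt was about 0.2° and the slat was parallel to the front within about 0.1°. In the side picture its left end matched the model to about 1 px, roughly 2 mm.
- **Push:** the last eight readings ran from 9.6 to 11.1 N. The turning moment was close to zero, so the load is shared about evenly. I could not measure each post separately.
- **Extra force:** pressing first built up about 4.5 N of vertical force. I raised the tool 0.6 mm to relieve it, and about 1.7 N was left at the end.
- **Surroundings:** the slat met the posts gently, with no reading above about 12 N. In the last top picture nothing visible had moved. The arm hid the glue bottle and partly hid the cup and the big planter in that view, and I did not check them in the last side picture.

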